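# Clear the kit tray and pour out one kind of housing from the organiser

## Task

Make up the kit for the next harness: first take every feed-roller cassette that was left in the steel kit tray over to the blue tool tray and stand it upright on the tray's floor. Then lift the organiser by its handle and tip it towards the orange corner over the kit tray, so that all the orange housings and no others run out into the tray, and set it back level and square on its black mat, with the other colours still in their own compartments. Leave the spool, the screwdriver and the bottle where they are.

Things in the scene. Friction and masses are not known exactly. Their poses are not given: they have to be found in the camera images.
- organiser: White plastic organiser, octagonal, 250 (x) x 210 (y) x 48 mm tall, loose, 0.45 kg empty. Walls along its x and y axes make four compartments: orange housings in +x +y, green +x -y, black -x +y, blue -x -y. Starts on its mat, turned any way. Outer corners are cut off at 45 deg; there the outer wall is missing, a 85 mm wide pouring mouth. Origin: centre of underside, z up.
- orange_lip (a point): Middle of the outer edge of the pouring lip of the orange compartment, 105 mm along x, 85 mm along y, 7 mm up in the organiser's frame. The lip rises 3 mm above the 4 mm floor; level, it keeps the housings in. The inside is slippery: tilted straight towards this corner (down midway between +x and +y) housings begin to slide at about 20 to 25 deg and run out over the lip by 45 deg.
- organiser_handle (a point): Middle of the organiser's yellow carrying handle: a bar 120 mm long (along the organiser's x), 14 mm thick (its y), 22 mm tall, its middle 81 mm above the underside and on the organiser's centre line; the divider ends 22 mm below the bar. Pinch it across its 14 mm, firmly (about 50 N) for tilting.
- organiser_mat: Black rubber mat of the organiser, 270 x 230 mm with cut corners, 3 mm thick, fixed to the bench. It starts to the left or right of the kit tray, turned any way; the organiser stands square on it. Origin: centre of its underside; x is its long side.
- kit_tray: Bare steel kit tray, open-topped, screwed to the bench: 240 mm (x) by 210 mm (y) by 42 mm tall, walls and floor 4 mm thick. Origin: centre of its underside.
- tool_tray: Blue plastic tool tray with a black floor, open-topped, fixed to the bench: 230 mm (x) by 220 mm (y) by 28 mm tall, walls and floor 4 mm thick. It stands on the other side of the kit tray from the organiser's mat. Origin: centre of its underside.
- spool: Bystander: black spool of copper wire standing on end, 84 mm across, 60 mm tall, beyond the trays. Origin: centre of its underside.
- screwdriver: Bystander: screwdriver lying on the bench beyond the trays, 180 mm long. Origin: under its middle.
- cleaner: Bystander: small bottle with a red cap, 52 mm across, 110 mm tall, beyond the trays. Origin: centre of its underside.
- cassette_1: Feed-roller cassette of the wire stripping machine: aluminium frame with two black rollers lying in it, 92 mm (x) by 44 mm (y) by 36 mm tall, about 0.26 kg, with a red pull tab standing on the middle of its top: 34 mm (x) by 12 mm (y), 30 mm tall (36 to 66 mm above the underside). It starts upright in the kit tray; three or four are present. Origin: centre of its underside, z up.
- cassette_2: Feed-roller cassette of the wire stripping machine: aluminium frame with two black rollers lying in it, 92 mm (x) by 44 mm (y) by 36 mm tall, about 0.26 kg, with a red pull tab standing on the middle of its top: 34 mm (x) by 12 mm (y), 30 mm tall (36 to 66 mm above the underside). It starts upright in the kit tray; three or four are present. Origin: centre of its underside, z up.
- cassette_3: Feed-roller cassette of the wire stripping machine: aluminium frame with two black rollers lying in it, 92 mm (x) by 44 mm (y) by 36 mm tall, about 0.26 kg, with a red pull tab standing on the middle of its top: 34 mm (x) by 12 mm (y), 30 mm tall (36 to 66 mm above the underside). It starts upright in the kit tray; three or four are present. Origin: centre of its underside, z up.
- cassette_4: Feed-roller cassette of the wire stripping machine: aluminium frame with two black rollers lying in it, 92 mm (x) by 44 mm (y) by 36 mm tall, about 0.26 kg, with a red pull tab standing on the middle of its top: 34 mm (x) by 12 mm (y), 30 mm tall (36 to 66 mm above the underside). It starts upright in the kit tray; three or four are present. Origin: centre of its underside, z up.
- orange_1: Orange connector housing, 40 x 24 x 17 mm, 15 g. Two to four of the four are present. If they jam in the mouth, tilting to about 50 deg and swaying the tilt some 25 deg to either side frees them. Origin: centre of its underside.
- orange_2: Orange connector housing, 40 x 24 x 17 mm, 15 g. Two to four of the four are present. If they jam in the mouth, tilting to about 50 deg and swaying the tilt some 25 deg to either side frees them. Origin: centre of its underside.
- orange_3: Orange connector housing, 40 x 24 x 17 mm, 15 g. Two to four of the four are present. If they jam in the mouth, tilting to about 50 deg and swaying the tilt some 25 deg to either side frees them. Origin: centre of its underside.
- orange_4: Orange connector housing, 40 x 24 x 17 mm, 15 g. Two to four of the four are present. If they jam in the mouth, tilting to about 50 deg and swaying the tilt some 25 deg to either side frees them. Origin: centre of its underside.
- green_1: Green connector housing, 40 x 24 x 17 mm, 15 g, in its own compartment of the organiser. Origin: centre of its underside.
- green_2: Green connector housing, 40 x 24 x 17 mm, 15 g, in its own compartment of the organiser. Origin: centre of its underside.
- black_1: Black connector housing, 40 x 24 x 17 mm, 15 g, in its own compartment of the organiser. Origin: centre of its underside.
- black_2: Black connector housing, 40 x 24 x 17 mm, 15 g, in its own compartment of the organiser. Origin: centre of its underside.
- blue_1: Blue connector housing, 40 x 24 x 17 mm, 15 g, in its own compartment of the organiser. Origin: centre of its underside.
- blue_2: Blue connector housing, 40 x 24 x 17 mm, 15 g, in its own compartment of the organiser. Origin: centre of its underside.

How it is judged (in metres and radians):
On the way, in this order (a step that is already met when the one before it is completed fails the run):
1. all cassettes stand upright on the floor of the tool tray, while the orange housings are still in their compartment of the organiser (x of cassette_1 in the frame of tool_tray between -0.095 and 0.095 m and y of cassette_1 in the frame of tool_tray between -0.09 and 0.09 m and z of each of cassette_1, cassette_2, cassette_3, cassette_4 in the frame of tool_tray below 0.016 m and angle between each of cassette_1, cassette_2, cassette_3, cassette_4's own z axis and vertical below 0.12 rad and linear speed of each of cassette_1, cassette_2, cassette_3, cassette_4 below 0.05 m/s and x of cassette_2 in the frame of tool_tray between -0.095 and 0.095 m and y of cassette_2 in the frame of tool_tray between -0.09 and 0.09 m and x of cassette_3 in the frame of tool_tray between -0.095 and 0.095 m and y of cassette_3 in the frame of tool_tray between -0.09 and 0.09 m and x of cassette_4 in the frame of tool_tray between -0.095 and 0.095 m and y of cassette_4 in the frame of tool_tray between -0.09 and 0.09 m and x of orange_1 in the frame of organiser between 0 and 0.125 m and y of orange_1 in the frame of organiser between 0 and 0.105 m and z of orange_1 in the frame of organiser between -0.005 and 0.05 m and x of orange_2 in the frame of organiser between 0 and 0.125 m and y of orange_2 in the frame of organiser between 0 and 0.105 m and z of orange_2 in the frame of organiser between -0.005 and 0.05 m and x of orange_3 in the frame of organiser between 0 and 0.125 m and y of orange_3 in the frame of organiser between 0 and 0.105 m and z of orange_3 in the frame of organiser between -0.005 and 0.05 m and x of orange_4 in the frame of organiser between 0 and 0.125 m and y of orange_4 in the frame of organiser between 0 and 0.105 m and z of orange_4 in the frame of organiser between -0.005 and 0.05 m), for 0.3 s.
2. the organiser is lifted and tilted (over 20 degrees) over the kit tray (angle between organiser's own z axis and vertical above 0.35 rad and horizontal distance between organiser_handle and kit_tray below 0.2 m and height (world z) of organiser_handle above 0.1 m), for 0.2 s.
3. all orange housings are in the kit tray (x of orange_1 in the frame of kit_tray between -0.116 and 0.116 m and y of orange_1 in the frame of kit_tray between -0.101 and 0.101 m and z of each of orange_1, orange_2, orange_3, orange_4 in the frame of kit_tray below 0.055 m and linear speed of each of orange_1, orange_2, orange_3, orange_4 below 0.05 m/s and x of orange_2 in the frame of kit_tray between -0.116 and 0.116 m and y of orange_2 in the frame of kit_tray between -0.101 and 0.101 m and x of orange_3 in the frame of kit_tray between -0.116 and 0.116 m and y of orange_3 in the frame of kit_tray between -0.101 and 0.101 m and x of orange_4 in the frame of kit_tray between -0.116 and 0.116 m and y of orange_4 in the frame of kit_tray between -0.101 and 0.101 m), for 0.3 s.
At the end, for the whole second after the job is handed in: Cassettes upright (7 deg) on the tool tray floor; orange housings in the kit tray; green, black, blue each in their own compartment; organiser level on its mat, within 30 mm and 0.2 rad of square (either way round); all at rest (all of step 3 and x of cassette_1 in the frame of tool_tray between -0.095 and 0.095 m and y of cassette_1 in the frame of tool_tray between -0.09 and 0.09 m and z of each of cassette_1, cassette_2, cassette_3, cassette_4 in the frame of tool_tray below 0.016 m and angle between each of cassette_1, cassette_2, cassette_3, cassette_4's own z axis and vertical below 0.12 rad and linear speed of each of cassette_1, cassette_2, cassette_3, cassette_4 below 0.05 m/s and x of cassette_2 in the frame of tool_tray between -0.095 and 0.095 m and y of cassette_2 in the frame of tool_tray between -0.09 and 0.09 m and x of cassette_3 in the frame of tool_tray between -0.095 and 0.095 m and y of cassette_3 in the frame of tool_tray between -0.09 and 0.09 m and x of cassette_4 in the frame of tool_tray between -0.095 and 0.095 m and y of cassette_4 in the frame of tool_tray between -0.09 and 0.09 m and x of green_1 in the frame of organiser between 0 and 0.125 m and y of green_1 in the frame of organiser between -0.105 and 0 m and z of green_1 in the frame of organiser between -0.005 and 0.05 m and x of green_2 in the frame of organiser between 0 and 0.125 m and y of green_2 in the frame of organiser between -0.105 and 0 m and z of green_2 in the frame of organiser between -0.005 and 0.05 m and x of black_1 in the frame of organiser between -0.125 and 0 m and y of black_1 in the frame of organiser between 0 and 0.105 m and z of black_1 in the frame of organiser between -0.005 and 0.05 m and x of black_2 in the frame of organiser between -0.125 and 0 m and y of black_2 in the frame of organiser between 0 and 0.105 m and z of black_2 in the frame of organiser between -0.005 and 0.05 m and x of blue_1 in the frame of organiser between -0.125 and 0 m and y of blue_1 in the frame of organiser between -0.105 and 0 m and z of blue_1 in the frame of organiser between -0.005 and 0.05 m and x of blue_2 in the frame of organiser between -0.125 and 0 m and y of blue_2 in the frame of organiser between -0.105 and 0 m and z of blue_2 in the frame of organiser between -0.005 and 0.05 m and horizontal distance between organiser and organiser_mat below 0.03 m and angle between the x axis of organiser and the x axis of organiser_mat, either way round below 0.2 rad and angle between organiser's own z axis and vertical below 0.05 rad and height (world z) of organiser below 0.012 m and linear speed of organiser below 0.03 m/s); the robot touches nothing.
It fails at once if the spool is shifted more than 30 mm (distance of spool from where it was at the start of the episode above 0.03 m).
It fails at once if the screwdriver is shifted more than 30 mm (distance of screwdriver from where it was at the start of the episode above 0.03 m).
It fails at once if the bottle is shifted more than 30 mm (distance of cleaner from where it was at the start of the episode above 0.03 m).
Of cassette_1, cassette_2, cassette_3, cassette_4 only 3 to 4 are there at a start; the rules pass over those that are not, and their reading is None.
Of orange_1, orange_2, orange_3, orange_4 only 2 to 4 are there at a start; the rules pass over those that are not, and their reading is None.
At some moment in a run one of cassette_1, cassette_2, cassette_3, cassette_4 may be knocked a few centimetres aside while the robot is not near it.
It also fails if it takes over 210 s, if anything falls off the work surface, if the arm or the gripper's body presses on something with over 40 N, if the wrist force passes 120 N, or if a joint passes its speed limit or range.

## Robot

A 7-joint arm with a two-finger parallel gripper is mounted at the origin on the work surface. World frame = base frame: x ahead of the robot, y to its left, z up, the work surface at z = 0. Lengths are in m, angles in degrees, forces in N, time in s.
With the tool pointing down it reaches from about 0.4 to 0.85 m from the base axis. Payload 10.4 kg.
Tool frame: the origin (TCP) lies between the finger pads; the fingertips stand robot.nose_length ahead of it and the grasp point (between the pads) lies 5 mm behind it (robot.nose_length is the distance from the TCP to the fingertips, in m); z points along the fingers, y is the line along which they close (so a half turn about z gives the same grasp; the last joint's range is limited). The gripper opens to 87 mm and grips with 3 to 60 N. Pads are 19 mm wide; open, the fingers measure 117 mm over their backs; the gripper's body (75 mm by 190 mm) begins 51 mm behind the grasp point.
Start: joints at [72.387, 19.034, -3.707, 83.658, 1.238, 77.344, -5.071], TCP at [0.176, -0.6, 0.237] pointing down, gripper open.
Joint ranges: [-148.97, 148.97], [-28.65, 121.19], [-84.17, 76.75], [9.2, 138.47], [-72.65, 252.65], [3.7, 117.97], [-149.18, 149.18]. Speed limits (degrees/s): [127.2, 127.2, 159.86, 159.86, 180, 180, 180].

## Interface

Orientations are given as [roll, pitch, yaw] about the fixed x, y, z axes, in that order (R = Rz(yaw) Ry(pitch) Rx(roll)).
In Python, from workcell import robot, imaging, observe gives the robot as it stands (robot), with the cameras (imaging) and the readings as plain functions.
- The arm moves only by the tool drive_effector, called after ">>>" as a command line: name --argument value ..., lists and objects as JSON in quotes. Schema: {"type":"object","properties":{"moves":{"type":"array","items":{"type":"array","items":{"type":"array","items":{"type":"number"},"minItems":6,"maxItems":6},"minItems":1,"maxItems":20},"minItems":1,"maxItems":1},"jaw":{"type":"number"},"clamp_n":{"type":"number"},"only":{"type":"string"},"quiet":{"type":"boolean"},"lines":{"type":"string"}},"required":["moves"],"additionalProperties":false}. moves is a list that holds a single list of rows (three levels of brackets), with 1 to 20 rows, each of 6 numbers: dx, dy, dz in shares of the most that a row can go, 1 being 62.5 mm, then a rotation vector rx, ry, rz in a scale on which 1.0 is 90 degrees; each row shifts and turns the commanded pose from where the row before left it, along the tool's axes as they then stand; what a row does not reach is not made up. A row lasts 1/8 s, in which the tool goes at most 0.0625 m and 10.7 degrees, less where a joint would pass 70% of its speed; a pose out of reach is approached as far as the arm can. jaw is the opening from 0.0 (shut) to 1.0 (fully open), set as the call begins (left out keeps the last). The fingers move at their own pace and stop on an object; clamp_n is the grip in N (left out, the last holds). Time passes only in rows, so rows that do not move let the fingers close. The tool returns the time, the measured TCP pose, the force, the opening and the grip force at its end. only (a regular expression) keeps the lines of the reply that match it, lines (a string "A,B") keeps lines A to B, and quiet returns only ok. Shift and turn numbers lie between -1 and 1, and a call with a number outside is refused. Input that does not fit is refused with a message, and nothing moves.
- observe(): the state, without advancing time (a new reading comes with each control period).
- imaging.camera(name): name is "side" or "top"; returns the picture (384x512x3 uint8, red, green, blue); there is no depth.
- imaging.get_calibration(name): a dict with "fx", "fy", "cx", "cy" (pixels), "world_to_cam" (4x4, takes a point from world to camera coordinates). Camera axes: x right, y down, z forward; pixel columns grow to the right and rows downward; lengths in m; the calibration is good to about 2 mm. A picture is of the moment at which its call begins. get_calibration takes no time and is no camera call.
- robot.finish_job(): hands the job in; it is judged then, once.
The state is a dict: "time_s": time; "qpos": joint angles; "qd": joint speeds; "joint_efforts": joint torques, N m; "tool_pos": TCP position; "tcp_rot": TCP orientation; "wrist_force": force on the tool from outside, world axes, zero at the start; "wrist_torque": the same for the moment, N m; "finger_gap": opening from 0.0 (shut) to 1.0 (fully open); "grip_force": force on a finger pad.
Only numpy, scipy, OpenCV 4.12 (cv2) and the standard library are available. Lean on these libraries where they do the work, as an engineer would, in place of code of your own. Each camera call takes 0.05 s, during which the arm holds its last target. There are 200 camera calls.

## Working session

There is one attempt and no reset: what is moved stays moved. The work goes in short steps, Python scripts to look and compute and a tool call to move; the robot and the scene stay as the last step left them, time stands still between calls to the robot, and variables do not carry over. Pictures are saved under pics/ and viewed, at most 14 in all, crops included, and the job is handed in when it is done.

```bash
ls; mkdir -p pics
```

Run:
```python
from workcell import robot, imaging, observe
import cv2
for n in("top","side"):
    im=imaging.camera(n); cv2.imwrite(f"pics/{n}0.png",im[:,:,::-1])
    c=imaging.get_calibration(n); print(n,c)
print(observe(), robot.nose_length)
```

```text
pics
workcell.py
top {'fx': 367.5676068679036, 'fy': 367.5676068679036, 'cx': 255.09334480773305, 'cy': 187.0351081227262, 'world_to_cam': array([[-0.01627117, -0.99983011,  0.00866084,  0.02663614],
       [-0.98775428,  0.01472921, -0.15532072,  0.55163768],
       [ 0.15516676, -0.01108203, -0.98782613,  1.06489556],
       [ 0.        ,  0.        ,  0.        ,  1.        ]])}
side {'fx': 420.04624717110966, 'fy': 420.04624717110966, 'cx': 256.7502033869469, 'cy': 190.56063234521005, 'world_to_cam': array([[ 0.99895539, -0.04519469, -0.00675038, -0.55335889],
       [-0.02693046, -0.46292064, -0.88599054,  0.11476981],
       [ 0.03691718,  0.88524681, -0.46365419,  1.31663186],
       [ 0.        ,  0.        ,  0.        ,  1.        ]])}
{'time_s': 0.1, 'qpos': array([72.38795301, 19.0691549 , -3.70704085, 83.70360007,  1.23694241,
       77.34411118, -5.07062405]), 'qd': array([-0.01446738, -0.10791582,  0.03694114, -0.1278796 ,  0.00273551,
        0.07359078, -0.01074682]), 'joint_efforts': array([ 1.05289899e-03, -6.24546146e+01,  2.44643691e-02, -3.90720463e+01,
       -6.13418827e-02,  3.65776091e-02,  8.33819013e-05]), 'tool_pos': array([ 0.17549632, -0.59948619,  0.2358047 ]), 'tcp_rot': array([-1.79923009e+02,  2.96636038e-03,  1.63182352e+01]), 'wrist_force': array([0.24538624, 0.62028297, 0.7735494 ]), 'wrist_torque': array([-0.06534744, -0.02095565, -0.0553384 ]), 'grip_force': 0.0, 'finger_gap': 0.9958178400483013} 0.014
```

View pics/top0.png

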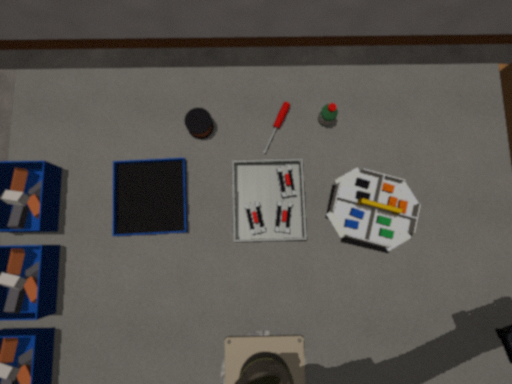

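View pics/side0.png

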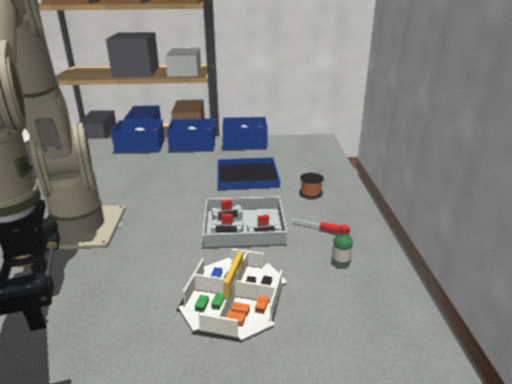

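Top view: the kit tray is at about (269,200), with three cassettes at (287,181), (256,218) and (285,218). The tool tray is at (150,197). The organiser is at (374,210), with its orange corner up and to the right, away from the kit tray. The spool, screwdriver and bottle lie beyond the trays. The side view agrees with this.

Create h.py:
```python
import numpy as np, cv2
from workcell import robot, imaging, observe
def cal(n):
    c=imaging.get_calibration(n); K=np.array([[c['fx'],0,c['cx']],[0,c['fy'],c['cy']],[0,0,1]]); return K,c['world_to_cam'][:3]
def proj(n,X):
    K,T=cal(n); X=np.atleast_2d(X); p=(K@(T[:,:3]@X.T+T[:,3:])).T; return p[:,:2]/p[:,2:]
def onplane(n,uv,z):
    K,T=cal(n); uv=np.atleast_2d(uv).astype(float)
    d=(T[:,:3].T@np.linalg.inv(K)@np.c_[uv,np.ones(len(uv))].T).T; o=-T[:,:3].T@T[:,3]
    return o+d*((z-o[2])/d[:,2])[:,None]
def tri(a,b):
    P=[K@T for K,T in (cal("top"),cal("side"))]
    X=cv2.triangulatePoints(P[0],P[1],np.array(a,float).reshape(2,1),np.array(b,float).reshape(2,1)); X=(X[:3]/X[3])[:,0]
    return X, max(np.linalg.norm(proj("top",X)-a),np.linalg.norm(proj("side",X)-b))
def hsv(im): return cv2.cvtColor(im,cv2.COLOR_RGB2HSV_FULL)
def mask(im,h,lo,hi=(255,255)):
    H=hsv(im); m=((H[...,0].astype(int)-h[0])%256<=(h[1]-h[0])%256)&(H[...,1]>=lo[0])&(H[...,2]>=lo[1])&(H[...,1]<=hi[0])&(H[...,2]<=hi[1])
    return m.astype(np.uint8)
def blobs(m,amin,box=None):
    n,l,s,c=cv2.connectedComponentsWithStats(m); r=[]
    for i in range(1,n):
        if s[i,4]>=amin and (box is None or (box[0]<c[i][0]<box[2] and box[1]<c[i][1]<box[3])): r.append((c[i],s[i,4],l==i))
    return r
RED=(245,8)
```

Run:
```python
from h import *
T=cv2.imread("pics/top0.png")[:,:,::-1].copy(); S=cv2.imread("pics/side0.png")[:,:,::-1].copy()
for n,I,b in(("top",T,(230,155,310,245)),("side",S,(195,190,290,250))):
    for k in blobs(mask(I,RED,(130,80)),8,b): print(n,"red",k[0].round(1),k[1])
    for k in blobs(mask(I,(28,45),(130,100)),20): print(n,"yel",k[0].round(1),k[1],cv2.minAreaRect(np.argwhere(k[2])[:,::-1].astype(np.float32)))
    for k in blobs(mask(I,(150,180),(130,60)),60): print(n,"blue",k[0].round(1),k[1],cv2.minAreaRect(np.argwhere(k[2])[:,::-1].astype(np.float32)))
    for k in blobs(mask(I,(8,24),(150,120)),15): print(n,"or",k[0].round(1),k[1])
cv2.imwrite("pics/c1.png",cv2.resize(T[145:260,100:440],None,fx=2.35,fy=2.35,interpolation=cv2.INTER_CUBIC)[:,:,::-1])
cv2.imwrite("pics/c2.png",cv2.resize(T[150:250,225:315],None,fx=6,fy=6,interpolation=cv2.INTER_CUBIC)[:,:,::-1])
```

```text
top red [287.4 179.5] 53
top red [284.1 215.9] 52
top red [255. 217.] 47
top yel [380.7 205.3] 203 ((380.94232177734375, 205.2115478515625), (41.747955322265625, 5.1746416091918945), 15.255120277404785)
top blue [153.4 199.3] 609 ((148.90899658203125, 196.54185485839844), (75.63170623779297, 73.81653594970703), 88.49256896972656)
top blue [ 31.2 197.5] 718 ((22.0, 196.0), (70.0, 44.0), 90.0)
top blue [356.6 213. ] 78 ((356.7069091796875, 212.98275756835938), (12.070197105407715, 6.499337196350098), 21.801406860351562)
top blue [351.2 223.6] 77 ((351.2353210449219, 223.55886840820312), (11.884244918823242, 6.305926322937012), 14.03624439239502)
top blue [ 29.1 277.7] 775 ((21.0, 282.0), (42.0, 74.0), 0.0)
top blue [ 24.1 347.6] 444 ((17.5, 359.0), (48.0, 35.0), 90.0)
top or [387.7 187.4] 71
top or [ 33.5 204. ] 145
top or [392.2 201.3] 64
top or [402.7 205.4] 65
top or [ 30.6 288.1] 183
top or [ 23.4 375.7] 165
side red [226.2 203.9] 84
side red [226.4 217.3] 110
side red [263.  219.6] 83
side yel [232.1 273.1] 310 ((232.7296905517578, 274.10296630859375), (10.289329528808594, 47.1043586730957), 24.145544052124023)
side blue [138.1 131.4] 1792 ((136.5, 129.0), (44.0, 51.0), 90.0)
side blue [191.  134.8] 1335 ((191.35162353515625, 134.53240966796875), (30.961322784423828, 46.79154586791992), 87.1375961303711)
side blue [244.2 133.1] 1254 ((244.5, 133.0), (30.0, 43.0), 90.0)
side blue [248. 175.] 722 ((248.1617431640625, 173.20533752441406), (29.401342391967773, 61.108665466308594), 87.79740142822266)
side or [261.5 302.4] 117
side or [238.5 311.7] 276
```

View pics/c2.png

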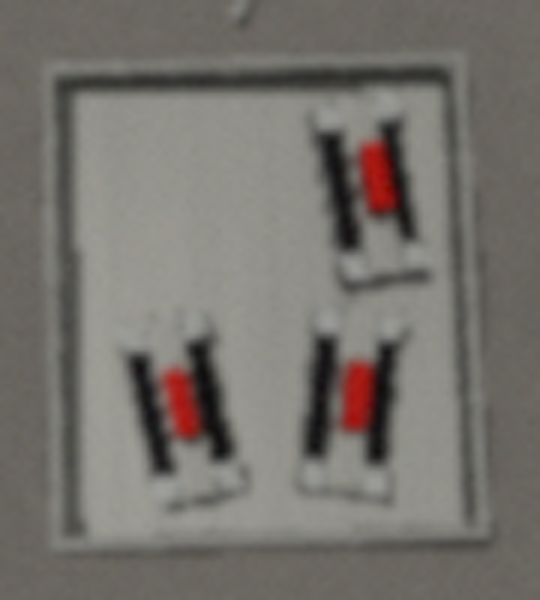

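View pics/c1.png

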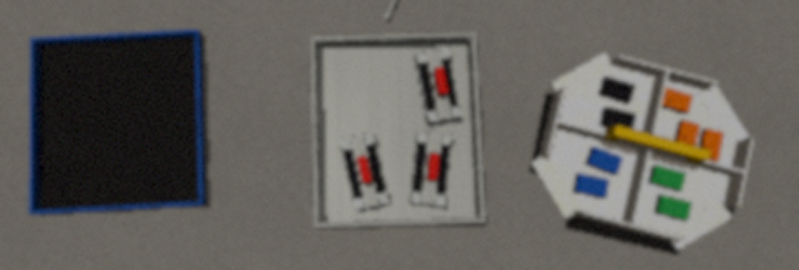

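Crop c2 shows the three cassettes upright, each turned a few degrees, and the tray rim corners at about (45,62), (465,52), (492,545) and (52,548) in the crop. Crop c1 shows the organiser: orange in the upper right, green lower right, black upper left, blue lower left, with the handle running from (612,130) to (710,157). The blue tool tray is empty.

Run:
```python
from h import *
T=cv2.imread("pics/top0.png")[:,:,::-1].copy(); S=cv2.imread("pics/side0.png")[:,:,::-1].copy()
tt=[(287.4,179.5),(284.1,215.9),(255,217)]; ss=[(226.2,203.9),(226.4,217.3),(263,219.6)]
for a in tt:
    for b in ss:
        X,e=tri(a,b)
        if e<3: print(a,b,X.round(4),"err %.1f"%e)
# rollers
m=mask(T,(0,255),(0,0),(255,60))
for k in blobs(m,25,(238,168,303,236)):
    p=np.argwhere(k[2])[:,::-1]; w=onplane("top",p,.03)[:,:2]
    v=np.linalg.svd(w-w.mean(0),full_matrices=0)[2][0]; print("dark",k[0].round(1),k[1],"c",w.mean(0).round(3),"yaw",np.degrees(np.arctan(v[1]/v[0])).round(1), np.ptp((w-w.mean(0))@v).round(3))
q=np.array([(45,62),(465,52),(492,545),(52,548)])/6+[225,150]
w=onplane("top",q,.042); print("kit",w.round(3).tolist(),w.mean(0).round(3)); d=w-np.roll(w,1,0); print(np.linalg.norm(d,axis=1).round(3),np.degrees(np.arctan2(d[:,1],d[:,0])).round(1))
q=cv2.boxPoints(((148.9,196.54),(75.6,73.8),88.5)); w=onplane("top",q,.02);print("tool",w.round(3).tolist(),w.mean(0).round(3)); d=w-np.roll(w,1,0); print(np.linalg.norm(d,axis=1).round(3))
X,e=tri((380.7,205.3),(232.1,273.1)); print("handle",X,e)
k=blobs(mask(T,(28,45),(130,100)),20)[0]
for z in(.085,.095):
    w=onplane("top",np.argwhere(k[2])[:,::-1],z)[:,:2]; v=np.linalg.svd(w-w.mean(0),full_matrices=0)[2][0]
    print(z,w.mean(0),"yaw",np.degrees(np.arctan(v[1]/v[0])),np.ptp((w-w.mean(0))@v))
```

```text
(287.4, 179.5) (263, 219.6) [ 0.5701 -0.0788  0.0567] err 0.4
(284.1, 215.9) (226.2, 203.9) [ 0.4608 -0.0615  0.1033] err 0.6
(284.1, 215.9) (226.4, 217.3) [ 0.4617 -0.0655  0.0601] err 0.2
(255, 217) (226.2, 203.9) [0.4596 0.0198 0.0579] err 0.4
(255, 217) (226.4, 217.3) [0.4604 0.0191 0.0093] err 1.3
dark [291.1 179.9] 34 c [ 0.574 -0.093] yaw 8.0 0.054
dark [281.3 181.6] 60 c [ 0.57  -0.063] yaw 8.8 0.054
dark [259.4 216.1] 60 c [0.465 0.007] yaw 11.3 0.056
dark [278.  215.8] 60 c [ 0.465 -0.05 ] yaw -8.3 0.055
dark [288.  216.9] 47 c [ 0.461 -0.08 ] yaw -8.6 0.055
dark [249.6 218.4] 48 c [0.459 0.036] yaw 12.5 0.053
kit [[0.636, 0.086, 0.042], [0.638, -0.128, 0.042], [0.389, -0.133, 0.042], [0.391, 0.084, 0.042]] [ 0.513 -0.023  0.042]
[0.244 0.214 0.249 0.216] [   0.4  -89.4 -179.    89.5]
tool [[0.648, 0.463, 0.02], [0.651, 0.235, 0.02], [0.417, 0.226, 0.02], [0.415, 0.447, 0.02]] [0.533 0.343 0.02 ]
[0.233 0.228 0.234 0.221]
handle [ 0.48353973 -0.34624704  0.076031  ] 1.3861941180597483
0.085 [ 0.48669787 -0.34297975] yaw 73.58217542323047 0.11901138215762086
0.095 [ 0.48568475 -0.33943268] yaw 73.58217542323045 0.11788050560166415
```

Measured:

| Item | Position (m) | Yaw (deg) |
|---|---|---|
| Cassette A | (0.570, -0.079) | 8.4 |
| Cassette B | (0.4615, -0.0655) | -8.5 |
| Cassette C | (0.460, 0.0195) | 12 |
| Tool tray centre | (0.533, 0.343) | about 2 |
| Organiser handle | (0.486, -0.342), about 0.08–0.09 up | 73.6 |

The tab centres come out 57–60 mm high, against the expected 55. All of these are plausible.

Create to.py:
```python
import sys, numpy as np
from scipy.spatial.transform import Rotation as R
from workcell import robot, imaging, observe
def report(x,y,z,yaw,d=None,t=0):
    """turn first (rotvec in tool axes), then the shift in the turned tool axes; t: tilt deg leaning towards world bearing d"""
    s=observe(); R0=R.from_euler('xyz',s['tcp_rot'],degrees=True); R1=R.from_euler('xyz',[180,0,yaw],degrees=True)
    if d is not None: R1=R.from_rotvec(np.radians(t)*np.array([-np.sin(np.radians(d)),np.cos(np.radians(d)),0]))*R1
    dp=np.array([x,y,z])-s['tool_pos']
    print("t",round(s['time_s'],1),"pos",s['tool_pos'].round(4),"rot",s['tcp_rot'].round(1),"q",s['qpos'].round(0))
    print("shift old axes",R0.inv().apply(dp).round(4),"| turn",(R0.inv()*R1).as_rotvec(degrees=True).round(1),"| shift new axes",R1.inv().apply(dp).round(4))
if __name__=="__main__": report(*map(float,sys.argv[1:]))
```

```bash
python3 to.py 0.57 -0.079 0.16 8.4
```

```text
t 0.1 pos [ 0.1755 -0.5995  0.2358] rot [-179.9    0.    16.3] q [72. 19. -4. 84.  1. 77. -5.]
shift old axes [ 0.5249 -0.3886  0.0763] | turn [-0.1  0.   7.9] | shift new axes [ 0.4663 -0.4573  0.0758]
```

The manual's scale: shifts go in shares of 62.5 mm and turns go in shares of 90 degrees. Converting my numbers, -0.04 m is -0.64, -0.027 m is -0.432, 7.9 degrees is 0.0878.

>>> drive_effector --moves '[[[0,0,0,0,0,0.0878],[0.32,-0.32,0,0,0,0],[0.64,-0.64,0.08,0,0,0],[0.64,-0.64,0.08,0,0,0],[0.64,-0.64,0.08,0,0,0],[0.64,-0.64,0.08,0,0,0],[0.64,-0.64,0.08,0,0,0],[0.64,-0.64,0.08,0,0,0],[0.64,-0.64,0.08,0,0,0],[0.64,-0.64,0.08,0,0,0],[0.64,-0.64,0.16,0,0,0],[0.64,-0.64,0.16,0,0,0],[0.416,-0.432,0.176,0,0,0],[0.32,-0.16,0,0,0,0],[0,0,0,0,0,0],[0,0,0,0,0,0]]]' --jaw 0.45

```text
time_s: 2.1
tool_pos: [0.5691, -0.0805, 0.1653]
tcp_rot: [180.0, 0.0, 8.4]
wrist_force: [-1.0, -1.1, 0.8]
finger_gap: 0.449
grip_force: 0.0
```

```bash
python3 to.py 0.57 -0.079 0.06 8.4
```

```text
t 2.1 pos [ 0.5691 -0.0805  0.1653] rot [180.    0.    8.4] q [ 28.  18. -29.  96.   9.  69. -85.]
shift old axes [ 0.0012 -0.0013  0.1053] | turn [ 0.  0. -0.] | shift new axes [ 0.0011 -0.0013  0.1053]
```

To row units: 0.03 m is 0.48, 0.02 m is 0.32.

>>> drive_effector --moves '[[[0.016,-0.016,0.32,0,0,0],[0,0,0.48,0,0,0],[0,0,0.48,0,0,0],[0,0,0.24,0,0,0],[0,0,0.128,0,0,0],[0,0,0,0,0,0],[0,0,0,0,0,0]]]'

```text
time_s: 2.98
tool_pos: [0.5712, -0.0785, 0.0635]
tcp_rot: [180.0, -0.1, 8.4]
wrist_force: [0.0, 0.2, 0.4]
finger_gap: 0.455
grip_force: 0.0
```

>>> drive_effector --moves '[[[0,0,0,0,0,0],[0,0,0,0,0,0],[0,0,0,0,0,0],[0,0,0,0,0,0],[0,0,-0.16,0,0,0],[0,0,-0.32,0,0,0],[0,0,-0.48,0,0,0],[0,0,-0.48,0,0,0],[0,0,-0.16,0,0,0],[0,0,0,0,0,0]]]' --jaw 0 --clamp_n 40

```text
time_s: 4.22
tool_pos: [0.5708, -0.0785, 0.1632]
tcp_rot: [180.0, -0.1, 8.4]
wrist_force: [-0.3, 0.2, -3.1]
finger_gap: 0.139
grip_force: 39.9
```

```bash
python3 to.py 0.533 0.278 0.16 6
```

```text
t 4.2 pos [ 0.5708 -0.0785  0.1632] rot [ 1.8e+02 -1.0e-01  8.4e+00] q [ 28.  18. -29.  96.  10.  68. -85.]
shift old axes [ 0.0148 -0.3582  0.003 ] | turn [ 0.  -0.1  2.4] | shift new axes [-3.000e-04 -3.585e-01  3.200e-03]
```

To row units: -0.04 m is -0.64, -0.035 m is -0.56, 2.4 degrees is 0.0267.

>>> drive_effector --moves '[[[0,0,0,0,0,0.0267],[0,-0.32,0,0,0,0],[0,-0.56,0,0,0,0],[0,-0.64,0,0,0,0],[0,-0.64,0,0,0,0],[0,-0.64,0,0,0,0],[0,-0.64,0,0,0,0],[0,-0.64,0,0,0,0],[0,-0.64,0,0,0,0],[0,-0.56,0,0,0,0],[0,-0.32,0,0,0,0],[0,-0.128,0,0,0,0],[0,0,0,0,0,0],[0,0,0,0,0,0]]]'

```text
time_s: 5.98
tool_pos: [0.5336, 0.2761, 0.1624]
tcp_rot: [179.9, -0.0, 5.9]
wrist_force: [0.6, 0.9, -3.3]
finger_gap: 0.135
grip_force: 39.9
```

```bash
python3 to.py 0.533 0.278 0.0645 6
```

```text
t 6.0 pos [0.5336 0.2761 0.1624] rot [179.9  -0.    5.9] q [  -2.   23.  -38.   91.   15.   70. -127.]
shift old axes [-0.0004 -0.0021  0.0979] | turn [ 0.1 -0.  -0.1] | shift new axes [-0.0004 -0.002   0.0979]
```

>>> drive_effector --moves '[[[0,0,0.32,0,0,0],[0,0,0.48,0,0,0],[0,0,0.4,0,0,0],[0,0,0.24,0,0,0],[0,0,0.128,0,0,0],[0,0,0.016,0,0,0],[0,0,0,0,0,0]]]'

```text
time_s: 6.85
tool_pos: [0.5335, 0.2779, 0.0643]
tcp_rot: [-180.0, -0.1, 6.0]
wrist_force: [0.1, -0.4, -2.8]
finger_gap: 0.135
grip_force: 39.9
```

>>> drive_effector --moves '[[[0,0,0,0,0,0],[0,0,0,0,0,0],[0,0,0,0,0,0],[0,0,-0.24,0,0,0],[0,0,-0.48,0,0,0],[0,0,-0.48,0,0,0],[0,0,-0.24,0,0,0],[0,0,-0.16,0,0,0],[0,0,0,0,0,0]]]' --jaw 0.45

```text
time_s: 7.98
tool_pos: [0.5331, 0.2776, 0.1637]
tcp_rot: [180.0, -0.0, 6.0]
wrist_force: [0.5, 0.5, -1.0]
finger_gap: 0.448
grip_force: 0.0
```

```bash
python3 to.py 0.4615 -0.0655 0.16 -8.5
```

```text
t 8.0 pos [0.5331 0.2776 0.1637] rot [180.  -0.   6.] q [  -2.   23.  -38.   91.   15.   71. -127.]
shift old axes [-0.1071  0.3337  0.0037] | turn [ 0.  -0.  14.5] | shift new axes [-0.0201  0.3499  0.0037]
```

Create look.py:
```python
from h import *
import sys
T=imaging.camera("top"); S=imaging.camera("side")
bs={n:blobs(mask(I,RED,(130,80)),8,b) for n,I,b in(("top",T,(100,145,330,250)),("side",S,(190,150,292,255)))}
for a in bs["top"]:
    for b in bs["side"]:
        X,e=tri(a[0],b[0])
        if e<2 and .03<X[2]<.09: print(a[0].round(1),a[1],b[0].round(1),b[1],X.round(4),"err %.1f"%e)
for k in blobs(mask(T,(0,255),(0,0),(255,60)),25,(238,168,303,236)):
    w=onplane("top",np.argwhere(k[2])[:,::-1],.03)[:,:2]
    v=np.linalg.svd(w-w.mean(0),full_matrices=0)[2][0]; print("dark",k[1],w.mean(0).round(3),"yaw",np.degrees(np.arctan(v[1]/v[0])).round(1))
if len(sys.argv)>1: cv2.imwrite(f"pics/{sys.argv[1]}.png",T[:,:,::-1]); cv2.imwrite(f"pics/{sys.argv[1]}s.png",S[:,:,::-1])
```

```bash
python3 look.py l1
```

```text
[284.  215.8] 51 [226.4 217.4] 112 [ 0.4618 -0.0654  0.0597] err 0.3
[255. 217.] 47 [226.1 203.9] 84 [0.4594 0.0198 0.058 ] err 0.4
dark 63 [0.465 0.006] yaw 10.5
dark 60 [ 0.465 -0.05 ] yaw -8.3
dark 49 [ 0.46 -0.08] yaw -8.4
dark 49 [0.459 0.036] yaw 12.0
```

To row units: 0.04 m is 0.64, 0.03 m is 0.48, 7.3 degrees is 0.0811.

>>> drive_effector --moves '[[[0,0,0,0,0,0.0811],[0,0,0,0,0,0.08],[0,0.32,0,0,0,0],[0,0.64,0,0,0,0],[-0.08,0.64,0,0,0,0],[-0.08,0.64,0,0,0,0],[-0.08,0.64,0,0,0,0],[-0.08,0.64,0,0,0,0],[0,0.64,0,0,0,0],[0,0.64,0,0,0,0],[0,0.48,0,0,0,0],[0,0.32,0,0,0,0],[0,0,0,0,0,0],[0,0,0,0,0,0]]]'

```text
time_s: 9.82
tool_pos: [0.4613, -0.0652, 0.1633]
tcp_rot: [-180.0, 0.0, -8.4]
wrist_force: [0.2, -0.2, -0.5]
finger_gap: 0.449
grip_force: 0.0
```

```bash
python3 to.py 0.4615 -0.0655 0.0635 -8.5
```

```text
t 9.8 pos [ 0.4613 -0.0652  0.1633] rot [-180.     0.    -8.4] q [ 27.   4. -25. 111.   2.  65. -97.]
shift old axes [0.0003 0.0003 0.0998] | turn [-0.   0.   0.1] | shift new axes [0.0003 0.0003 0.0998]
```

To row units: 0.03 m is 0.48, 0.02 m is 0.32.

>>> drive_effector --moves '[[[0,0,0.32,0,0,0],[0,0,0.48,0,0,0],[0,0,0.48,0,0,0],[0,0,0.192,0,0,0],[0,0,0.128,0,0,0],[0,0,0,0,0,0],[0,0,0,0,0,0]]]'

```text
time_s: 10.7
tool_pos: [0.4622, -0.0656, 0.0644]
tcp_rot: [180.0, -0.1, -8.5]
wrist_force: [-0.5, -0.5, 1.1]
finger_gap: 0.448
grip_force: 0.0
```

>>> drive_effector --moves '[[[0,0,0,0,0,0],[0,0,0,0,0,0],[0,0,0,0,0,0],[0,0,0,0,0,0],[0,0,-0.16,0,0,0],[0,0,-0.32,0,0,0],[0,0,-0.48,0,0,0],[0,0,-0.48,0,0,0],[0,0,-0.16,0,0,0],[0,0,0,0,0,0]]]' --jaw 0 --clamp_n 40

```text
time_s: 11.95
tool_pos: [0.4617, -0.0657, 0.1637]
tcp_rot: [180.0, -0.0, -8.5]
wrist_force: [-1.3, -0.1, -2.9]
finger_gap: 0.137
grip_force: 39.9
```

```bash
python3 to.py 0.533 0.343 0.16 8
```

```text
t 11.9 pos [ 0.4617 -0.0657  0.1637] rot [180.   -0.   -8.5] q [ 27.   4. -25. 111.   2.  65. -97.]
shift old axes [ 0.0102 -0.4148  0.0036] | turn [  0.   -0.  -16.5] | shift new axes [ 0.1275 -0.3948  0.0037]
```

To row units: -0.045 m is -0.72, -0.04 m is -0.64, -8.3 degrees is -0.0922.

>>> drive_effector --moves '[[[0,0,0,0,0,-0.0922],[0,0,0,0,0,-0.0911],[0.08,-0.32,0,0,0,0],[0.2,-0.64,0,0,0,0],[0.24,-0.72,0,0,0,0],[0.24,-0.72,0,0,0,0],[0.24,-0.72,0,0,0,0],[0.24,-0.72,0,0,0,0],[0.24,-0.72,0,0,0,0],[0.24,-0.72,0,0,0,0],[0.16,-0.56,0,0,0,0],[0.16,-0.32,0,0,0,0],[0,-0.16,0,0,0,0],[0,0,0,0,0,0],[0,0,0,0,0,0]]]'

```text
time_s: 13.82
tool_pos: [0.5329, 0.342, 0.1632]
tcp_rot: [179.9, 0.0, 8.0]
wrist_force: [0.2, -0.1, -1.6]
finger_gap: 0.135
grip_force: 39.9
```

```bash
python3 to.py 0.533 0.343 0.0655 8
```

```text
t 13.8 pos [0.5329 0.342  0.1632] rot [179.9   0.    8. ] q [  -8.   28.  -38.   86.   17.   72. -131.]
shift old axes [ 0.0003 -0.001   0.0977] | turn [ 0.1  0.  -0. ] | shift new axes [ 0.0003 -0.0009  0.0977]
```

To row units: 0.03 m is 0.48, 0.025 m is 0.4.

>>> drive_effector --moves '[[[0,0,0.32,0,0,0],[0,0,0.48,0,0,0],[0,0,0.4,0,0,0],[0,0,0.24,0,0,0],[0,0,0.112,0,0,0],[0,0,0.016,0,0,0],[0,0,0,0,0,0]]]'

```text
time_s: 14.7
tool_pos: [0.5332, 0.3436, 0.0663]
tcp_rot: [-180.0, -0.1, 8.0]
wrist_force: [0.2, -0.4, -1.7]
finger_gap: 0.133
grip_force: 39.9
```

>>> drive_effector --moves '[[[0,0,0,0,0,0],[0,0,0,0,0,0],[0,0,0,0,0,0],[0,0,-0.24,0,0,0],[0,0,-0.48,0,0,0],[0,0,-0.48,0,0,0],[0,0,-0.24,0,0,0],[0,0,-0.16,0,0,0],[0,0,0,0,0,0]]]' --jaw 0.45

```text
time_s: 15.82
tool_pos: [0.5328, 0.3433, 0.1657]
tcp_rot: [180.0, -0.0, 8.0]
wrist_force: [-0.7, 0.3, 0.5]
finger_gap: 0.449
grip_force: 0.0
```

```bash
python3 look.py; python3 to.py 0.4597 0.0198 0.16 11.5
```

```text
[166.8 193. ] 25 [247.3 166.8] 116 [0.533  0.2774 0.0677] err 0.4
[255. 217.] 47 [226.2 203.9] 81 [0.4596 0.0198 0.058 ] err 0.3
dark 62 [0.466 0.006] yaw 10.9
dark 48 [0.459 0.036] yaw 12.4
t 15.9 pos [0.5325 0.343  0.1646] rot [1.8e+02 1.0e-01 8.0e+00] q [  -8.   28.  -38.   86.   17.   73. -131.]
shift old axes [-0.1171  0.3099  0.0049] | turn [ 0.   0.1 -3.5] | shift new axes [-0.1357  0.3022  0.0046]
```

To row units: 0.045 m is 0.72, 0.035 m is 0.56, -3.5 degrees is -0.0389.

>>> drive_effector --moves '[[[0,0,0,0,0,-0.0389],[-0.16,0.32,0,0,0,0],[-0.2512,0.56,0,0,0,0],[-0.32,0.72,0,0,0,0],[-0.32,0.72,0,0,0,0],[-0.32,0.72,0,0,0,0],[-0.32,0.72,0,0,0,0],[-0.24,0.512,0,0,0,0],[-0.16,0.4,0,0,0,0],[-0.08,0.16,0,0,0,0],[0,0,0,0,0,0],[0,0,0,0,0,0]]]'

```text
time_s: 17.42
tool_pos: [0.4602, 0.0216, 0.1654]
tcp_rot: [-180.0, 0.0, 11.6]
wrist_force: [-0.5, -0.8, -0.5]
finger_gap: 0.447
grip_force: 0.0
```

```bash
python3 to.py 0.4597 0.0198 0.0635 11.5
```

```text
t 17.4 pos [0.4602 0.0216 0.1654] rot [-180.     0.    11.6] q [ 25.   4. -34. 111.   2.  66. -88.]
shift old axes [-0.0008  0.0017  0.1019] | turn [-0.   0.   0.1] | shift new axes [-0.0008  0.0016  0.1019]
```

To row units: 0.03 m is 0.48, 0.02 m is 0.32.

>>> drive_effector --moves '[[[0,0.016,0.32,0,0,0],[0,0,0.48,0,0,0],[0,0,0.48,0,0,0],[0,0,0.224,0,0,0],[0,0,0.128,0,0,0],[0,0,0,0,0,0],[0,0,0,0,0,0]]]'

```text
time_s: 18.3
tool_pos: [0.4609, 0.0194, 0.0643]
tcp_rot: [180.0, -0.1, 11.5]
wrist_force: [-0.5, 0.3, 0.2]
finger_gap: 0.449
grip_force: 0.0
```

>>> drive_effector --moves '[[[0,0,0,0,0,0],[0,0,0,0,0,0],[0,0,0,0,0,0],[0,0,0,0,0,0],[0,0,-0.16,0,0,0],[0,0,-0.32,0,0,0],[0,0,-0.48,0,0,0],[0,0,-0.48,0,0,0],[0,0,-0.16,0,0,0],[0,0,0,0,0,0]]]' --jaw 0 --clamp_n 40

```text
time_s: 19.55
tool_pos: [0.4604, 0.0192, 0.1636]
tcp_rot: [180.0, -0.0, 11.5]
wrist_force: [-0.5, 0.5, -2.7]
finger_gap: 0.137
grip_force: 40.0
```

```bash
python3 to.py 0.533 0.408 0.16 11.5
```

```text
t 19.6 pos [0.4604 0.0192 0.1636] rot [180.   -0.   11.5] q [ 25.   4. -34. 111.   2.  65. -88.]
shift old axes [ 0.1487 -0.3665  0.0035] | turn [ 0. -0.  0.] | shift new axes [ 0.1487 -0.3665  0.0036]
```

To row units: -0.045 m is -0.72, -0.04 m is -0.64.

>>> drive_effector --moves '[[[0.16,-0.32,0,0,0,0],[0.2352,-0.56,0,0,0,0],[0.288,-0.72,0,0,0,0],[0.288,-0.72,0,0,0,0],[0.288,-0.72,0,0,0,0],[0.288,-0.72,0,0,0,0],[0.288,-0.72,0,0,0,0],[0.224,-0.64,0,0,0,0],[0.16,-0.4,0,0,0,0],[0.096,-0.224,0,0,0,0],[0.064,-0.096,0,0,0,0],[0,0,0,0,0,0],[0,0,0,0,0,0]]]'

```text
time_s: 21.18
tool_pos: [0.5336, 0.4055, 0.1635]
tcp_rot: [180.0, -0.0, 11.4]
wrist_force: [-0.4, -0.1, -3.1]
finger_gap: 0.134
grip_force: 40.0
```

```bash
python3 to.py 0.533 0.406 0.0655 11.5
```

```text
t 21.2 pos [0.5336 0.4055 0.1635] rot [180.   -0.   11.4] q [ -13.   33.  -40.   80.   21.   75. -133.]
shift old axes [-0.0005 -0.0007  0.098 ] | turn [ 0.  -0.  -0.1] | shift new axes [-0.0005 -0.0006  0.098 ]
```

To row units: 0.03 m is 0.48, 0.025 m is 0.4.

>>> drive_effector --moves '[[[0,0,0.32,0,0,0],[0,0,0.48,0,0,0],[0,0,0.4,0,0,0],[0,0,0.24,0,0,0],[0,0,0.112,0,0,0],[0,0,0.016,0,0,0],[0,0,0,0,0,0]]]'

```text
time_s: 22.05
tool_pos: [0.5335, 0.407, 0.0663]
tcp_rot: [-180.0, -0.1, 11.5]
wrist_force: [0.2, -0.5, -3.5]
finger_gap: 0.132
grip_force: 40.0
```

>>> drive_effector --moves '[[[0,0,0,0,0,0],[0,0,0,0,0,0],[0,0,0,0,0,0],[0,0,-0.24,0,0,0],[0,0,-0.48,0,0,0],[0,0,-0.48,0,0,0],[0,0,-0.48,0,0,0],[0,0,-0.32,0,0,0],[0,0,0,0,0,0]]]' --jaw 0.45

```text
time_s: 23.18
tool_pos: [0.5336, 0.4073, 0.1924]
tcp_rot: [-179.9, -0.2, 11.5]
wrist_force: [0.2, -0.5, 0.2]
finger_gap: 0.45
grip_force: 0.0
```

```bash
python3 to.py 0.55 0.05 0.25 73.6
```

```text
t 23.2 pos [0.5336 0.4073 0.1924] rot [-179.9   -0.2   11.5] q [ -13.   32.  -41.   78.   21.   78. -133.]
shift old axes [-0.0551  0.3533 -0.0582] | turn [  0.   -0.2 -62.1] | shift new axes [-0.3381  0.1166 -0.0576]
```

Move towards the organiser: a turn of -62 over 7 rows, then a shift, stopping above the kit tray so the cassettes can be checked.

To row units: -0.045 m is -0.72, -0.04 m is -0.64, -8.9 degrees is -0.0989.

>>> drive_effector --moves '[[[0,0,-0.16,0,0,-0.0978],[0,0,-0.16,0,0,-0.0989],[0,0,-0.16,0,0,-0.0989],[0,0,-0.16,0,0,-0.0989],[0,0,-0.16,0,0,-0.0989],[0,0,-0.16,0,0,-0.0989],[0,0,0,0,0,-0.0978],[-0.32,0.08,0,0,0,0],[-0.64,0.16,0,0,0,0],[-0.72,0.24,0,0,0,0],[-0.72,0.24,0,0,0,0],[-0.72,0.24,0,0,0,0],[-0.72,0.24,0,0,0,0],[-0.72,0.24,0,0,0,0],[-0.48,0.24,0,0,0,0],[-0.32,0.16,0,0,0,0],[0,0,0,0,0,0]]]' --jaw 0.5

```text
time_s: 25.3
tool_pos: [0.5488, 0.0506, 0.2493]
tcp_rot: [-179.9, 0.1, 73.4]
wrist_force: [0.7, 0.8, -0.3]
finger_gap: 0.498
grip_force: 0.0
```

```bash
python3 look.py l2; python3 to.py 0.486 -0.341 0.14 73.6
```

```text
[144.4 193.5] 59 [247.1 163.2] 170 [0.5342 0.3476 0.0512] err 0.6
[167.  193.2] 53 [247.1 163.2] 170 [0.5315 0.2733 0.0838] err 0.0
t 25.4 pos [0.5485 0.0536 0.2499] rot [-179.9   -0.    73.6] q [ 35.  16. -53.  92.  13.  79. -36.]
shift old axes [-0.3963  0.0512  0.1097] | turn [-0.1 -0.   0. ] | shift new axes [-0.3962  0.0514  0.1099]
```

View pics/l2.png

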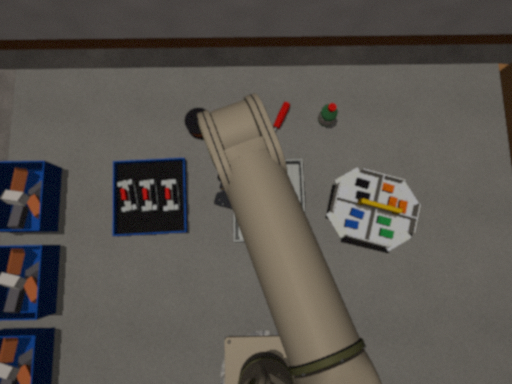

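The picture shows all three cassettes standing in the tool tray at (124,195), (146,194) and (168,194). The organiser is untouched at (374,210).

To row units: -0.045 m is -0.72, -0.011 m is -0.176.

>>> drive_effector --moves '[[[-0.32,0.048,0.16,0,0,0],[-0.64,0.096,0.24,0,0,0],[-0.72,0.096,0.24,0,0,0],[-0.72,0.096,0.24,0,0,0],[-0.72,0.096,0.24,0,0,0],[-0.72,0.096,0.24,0,0,0],[-0.72,0.096,0.16,0,0,0],[-0.72,0.096,0.16,0,0,0],[-0.56,0.064,0.08,0,0,0],[-0.32,0.032,0,0,0,0],[-0.176,0,0,0,0,0],[0,0,0,0,0,0],[0,0,0,0,0,0]]]'

```text
time_s: 27.02
tool_pos: [0.487, -0.3399, 0.1409]
tcp_rot: [180.0, -0.0, 73.7]
wrist_force: [0.1, 0.0, -0.4]
finger_gap: 0.5
grip_force: 0.0
```

```bash
python3 to.py 0.486 -0.341 0.08 73.6
```

Run:
```python
from h import *
for n in("top","side"):
    I=imaging.camera(n)
    if n=="side": cv2.imwrite("pics/hs.png",cv2.resize(I[200:350,150:310],None,fx=4,fy=4,interpolation=cv2.INTER_CUBIC)[:,:,::-1])
```

```text
t 27.0 pos [ 0.487  -0.3399  0.1409] rot [180.   -0.   73.7] q [ 63.  24. -41.  94.  17.  68.   2.]
shift old axes [-0.0013 -0.0007  0.0609] | turn [ 0.  -0.   0.1] | shift new axes [-0.0013 -0.0006  0.0609]
```

View pics/hs.png

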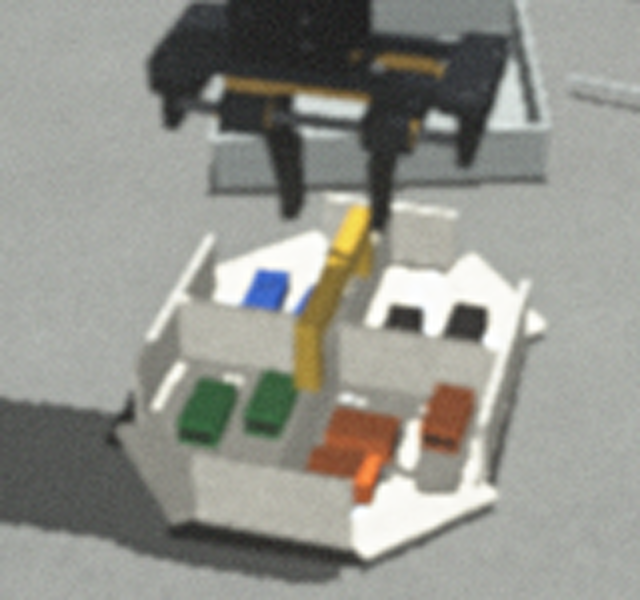

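Side crop: the fingers at (290,210) and (380,215) straddle the yellow handle. Orange and green lie towards the camera, so organiser yaw is -106.4 as assumed.

To row units: 0.02 m is 0.32, 0.015 m is 0.24.

>>> drive_effector --moves '[[[-0.016,0,0.24,0,0,0],[0,0,0.32,0,0,0],[0,0,0.24,0,0,0],[0,0,0.16,0,0,0],[0,0,0.048,0,0,0],[0,0,0,0,0,0]]]'

```text
time_s: 27.88
tool_pos: [0.4861, -0.3425, 0.0777]
tcp_rot: [180.0, -0.0, 73.6]
wrist_force: [-0.1, 0.5, -0.4]
finger_gap: 0.498
grip_force: 0.0
```

>>> drive_effector --moves '[[[0,0,0,0,0,0],[0,0,0,0,0,0],[0,0,0,0,0,0],[0,0,0,0,0,0],[0,0,0,0,0,0]]]' --jaw 0 --clamp_n 55

```text
time_s: 28.5
tool_pos: [0.4857, -0.3425, 0.0777]
tcp_rot: [-180.0, 0.0, 73.6]
wrist_force: [-2.4, 0.3, 2.3]
finger_gap: 0.155
grip_force: 55.0
```

>>> drive_effector --moves '[[[0,0,-0.16,0,0,0],[0,0,-0.16,0,0,0],[0,0,-0.32,0,0,0],[0,0,-0.48,0,0,0],[0,0,-0.48,0,0,0],[0,0,-0.48,0,0,0],[0,0,-0.48,0,0,0],[0,0,-0.32,0,0,0],[0,0,-0.16,0,0,0],[0,0,0,0,0,0]]]'

```text
time_s: 29.75
tool_pos: [0.4861, -0.3424, 0.2683]
tcp_rot: [179.9, 0.0, 73.6]
wrist_force: [-0.4, 0.1, -6.2]
finger_gap: 0.153
grip_force: 55.0
```

```bash
python3 to.py 0.575 0.0 0.25 -20
```

```text
t 29.8 pos [ 0.4861 -0.3424  0.2683] rot [179.9   0.   73.6] q [ 64.  19. -42.  84.  13.  82.   5.]
shift old axes [ 0.3536 -0.0112  0.0181] | turn [ 0.1 -0.  93.6] | shift new axes [-0.0336 -0.3522  0.0183]
```

The manual's scale: shifts go in shares of 62.5 mm and turns go in shares of 90 degrees. Converting my numbers, 8 degrees is 0.0889.

>>> drive_effector --moves '[[[0,0,0,0,0,0.0333],[0,0,0,0,0,0.0667],[0,0,0,0,0,0.0889],[0,0,0,0,0,0.0889],[0,0,0,0,0,0.0889],[0,0,0,0,0,0.0889],[0,0,0,0,0,0.0889],[0,0,0,0,0,0.0889],[0,0,0,0,0,0.0889],[0,0,0,0,0,0.0889],[0,0,0,0,0,0.0889],[0,0,0,0,0,0.0733],[0,0,0,0,0,0.0444],[0,0,0,0,0,0.0222],[0,0,0,0,0,0]]]'

```text
time_s: 31.62
tool_pos: [0.4858, -0.3423, 0.267]
tcp_rot: [-180.0, 0.0, -19.9]
wrist_force: [1.3, -0.8, -6.0]
finger_gap: 0.152
grip_force: 55.0
```

```bash
python3 to.py 0.576 0.007 0.255 -20
```

```text
t 31.6 pos [ 0.4858 -0.3423  0.267 ] rot [-180.     0.   -19.9] q [ 54.  17. -29.  85.   8.  81. -85.]
shift old axes [-0.0343 -0.3591  0.0121] | turn [-0.   0.   0.1] | shift new axes [-0.0347 -0.3591  0.012 ]
```

To row units: -0.035 m is -0.56, -0.03 m is -0.48.

>>> drive_effector --moves '[[[-0.016,-0.16,0,0,0,0],[-0.032,-0.32,0,0,0,0],[-0.048,-0.48,0,0,0,0],[-0.048,-0.56,0,0,0,0],[-0.064,-0.56,0,0,0,0],[-0.064,-0.56,0,0,0,0],[-0.064,-0.56,0,0,0,0],[-0.064,-0.56,0,0,0,0],[-0.048,-0.56,0,0,0,0],[-0.048,-0.56,0,0,0,0],[-0.032,-0.4,0.048,0,0,0],[-0.016,-0.256,0.048,0,0,0],[-0.016,-0.16,0.048,0,0,0],[0,-0.048,0.048,0,0,0],[0,0,0,0,0,0],[0,0,0,0,0,0]]]'

```text
time_s: 33.62
tool_pos: [0.5757, 0.006, 0.2556]
tcp_rot: [180.0, -0.0, -20.1]
wrist_force: [-0.5, 0.0, -5.0]
finger_gap: 0.153
grip_force: 55.0
```

```bash
python3 to.py 0.576 0.007 0.25 -20 -155 50
```

```text
t 33.6 pos [0.5757 0.006  0.2556] rot [180.   -0.  -20.1] q [  29.   17.  -41.   88.   11.   79. -123.]
shift old axes [-0.0001 -0.0011  0.0056] | turn [35.4 35.3 -0. ] | shift new axes [-0.0033  0.0022  0.0041]
```

To row units: 2.5 degrees is 0.0278.

>>> drive_effector --moves '[[[0,0,0,0.0167,0.0167,0],[0,0,0,0.0278,0.0278,0],[0,0,0,0.0278,0.0278,0],[0,0,0,0.0278,0.0278,0],[0,0,0,0.0167,0.0167,0],[0,0,0,0,0,0]]]'

```text
time_s: 34.38
tool_pos: [0.5751, 0.0058, 0.2556]
tcp_rot: [-169.5, -10.4, -21.0]
wrist_force: [0.6, -0.0, -5.5]
finger_gap: 0.153
grip_force: 55.0
```

```bash
python3 to.py 0.576 0.007 0.25 -20 -155 50
```

```text
t 34.4 pos [0.5751 0.0058 0.2556] rot [-169.5  -10.4  -21. ] q [  38.    6.  -42.  100.   -2.   62. -113.]
shift old axes [-0.0006 -0.0004  0.0058] | turn [25.  24.8 -0. ] | shift new axes [-0.0029  0.0019  0.0046]
```

To row units: 0.012 m is 0.192, 0.006 m is 0.096, 2.5 degrees is 0.0278.

>>> drive_effector --moves '[[[0,0,0.096,0,0,0],[0,0,0.192,0,0,0],[0,0,0.096,0.0167,0.0167,0],[0,0,0,0.0278,0.0278,0],[0,0,0,0.0278,0.0278,0],[0,0,0,0.0278,0.0278,0],[0,0,0,0.0278,0.0278,0],[0,0,0,0.0167,0.0167,0],[0,0,0,0,0,0]]]'

```text
time_s: 35.5
tool_pos: [0.5805, 0.0096, 0.231]
tcp_rot: [-155.2, -22.7, -25.0]
wrist_force: [0.1, 0.3, -5.3]
finger_gap: 0.154
grip_force: 55.0
```

```bash
python3 to.py 0.576 0.007 0.23 -20 -155 47
```

```text
t 35.5 pos [0.5805 0.0096 0.231 ] rot [-155.2  -22.7  -25. ] q [ 45.  -3. -40. 116. -28.  41. -88.]
shift old axes [-0.0032  0.0038 -0.002 ] | turn [ 9.8  9.9 -0. ] | shift new axes [-0.0027  0.0033 -0.0031]
```

To row units: 2.5 degrees is 0.0278.

>>> drive_effector --moves '[[[0,0,0,0.0222,0.0222,0],[0,0,0,0.0278,0.0278,0],[0,0,0,0.0278,0.0278,0],[0,0,0,0.0222,0.0222,0],[0,0,0,0.0167,0.0167,0],[0,0,0,0,0,0],[0,0,0,0,0,0],[0,0,0,0,0,0],[0,0,0,0,0,0]]]'

```text
time_s: 36.62
tool_pos: [0.5815, 0.0096, 0.2325]
tcp_rot: [-141.8, -31.8, -31.2]
wrist_force: [-0.3, 1.1, -5.4]
finger_gap: 0.152
grip_force: 55.1
```

```bash
python3 look.py l3;python3 to.py 0.576 0.007 0.23 -20 -155 47
```

```text
dark 2275 [ 0.572 -0.017] yaw 79.8
t 36.7 pos [0.5814 0.0095 0.2324] rot [-141.8  -31.8  -31.2] q [ 44.  -7. -33. 126. -63.  33. -54.]
shift old axes [-0.0041  0.0041 -0.0028] | turn [-0.8 -0.8  0. ] | shift new axes [-0.0041  0.0041 -0.0027]
```

View pics/l3s.png

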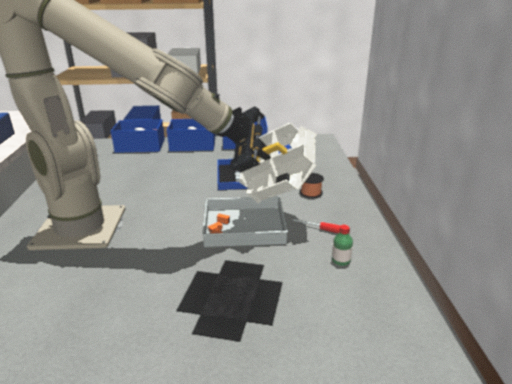

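The side view shows orange housings in the kit tray at (222,218) and (216,228). I need to know whether there is a third there or one still in the organiser.

Run:
```python
from h import *
for n in("top","side"):
    I=imaging.camera(n)
    for k in blobs(mask(I,(6,26),(150,80)),4,(200,100,330,300)):
        print(n,k[0].round(1),k[1],"on floor z.015:",onplane(n,k[0],.015)[0].round(3))
    if n=="side": s=I[110:255,190:330]
    else: t=I[140:285,200:340]
cv2.imwrite("pics/c3.png",cv2.resize(np.hstack([s,t]),None,fx=2.8,fy=2.8,interpolation=cv2.INTER_CUBIC)[:,:,::-1])
```

```text
top [328.3 107. ] 7 on floor z.015: [ 0.813 -0.221  0.015]
top [260.8 166. ] 4 on floor z.015: [ 0.623 -0.001  0.015]
top [261.6 221.7] 59 on floor z.015: [ 0.449 -0.     0.015]
top [276.  229.5] 73 on floor z.015: [ 0.425 -0.044  0.015]
side [218.9 223. ] 165 on floor z.015: [ 0.435 -0.024  0.015]
```

View pics/c3.png

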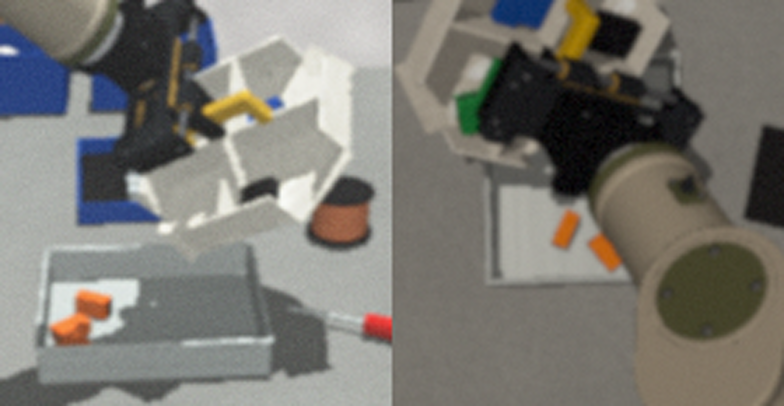

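Two oranges are on the tray floor at about (0.449,0.000) and (0.425,-0.044). The third is not visible, so it is probably still in the compartment. I'll sway the tilt towards the base side first, since that eases joint 5.

```bash
python3 to.py 0.576 0.007 0.235 -20 -178 49;python3 to.py 0.576 0.007 0.235 -20 -140 49
```

```text
t 36.8 pos [0.5813 0.0095 0.2324] rot [-141.8  -31.8  -31.2] q [ 44.  -7. -33. 126. -63.  33. -54.]
shift old axes [-0.0014  0.0014 -0.0061] | turn [-13.8  10.2  -7.6] | shift new axes [-0.0006  0.0027 -0.0058]
t 36.8 pos [0.5813 0.0095 0.2324] rot [-141.8  -31.8  -31.2] q [ 44.  -7. -33. 126. -63.  33. -54.]
shift old axes [-0.0014  0.0014 -0.0061] | turn [ 7.6 -8.3  5. ] | shift new axes [-0.0022  0.0008 -0.006 ]
```

To row units: -0.003 m is -0.048, -4 degrees is -0.0444.

>>> drive_effector --moves '[[[0,0,-0.048,-0.0333,0.0222,-0.0167],[0,0,-0.048,-0.0444,0.0333,-0.0244],[0,0,0,-0.0444,0.0333,-0.0244],[0,0,0,-0.0311,0.0244,-0.0178],[0,0,0,0,0,0],[0,0,0,0,0,0],[0,0,0,0,0,0]]]'

```text
time_s: 37.7
tool_pos: [0.5772, 0.0073, 0.2363]
tcp_rot: [-156.5, -44.3, -29.7]
wrist_force: [-0.2, -0.9, -5.2]
finger_gap: 0.152
grip_force: 55.0
```

Create cnt.py:
```python
from h import *
for n in("top","side"):
    I=imaging.camera(n)
    for k in blobs(mask(I,(6,26),(150,80)),9,(200,100,330,300)):
        r=cv2.minAreaRect(np.argwhere(k[2])[:,::-1].astype(np.float32)); print(n,k[0].round(1),k[1],np.round(r[1],1),onplane(n,k[0],.015)[0].round(3))
```

```bash
python3 cnt.py; python3 to.py 0.576 0.007 0.235 -20 -145 49
```

```text
top [290.3 228.3] 83 [12.   7.1] [ 0.428 -0.087  0.015]
side [248.8 160.1] 22 [10.  5.] [0.542 0.46  0.015]
side [218.9 223.3] 150 [10.7 20.4] [ 0.435 -0.026  0.015]
t 37.8 pos [0.5773 0.0076 0.2363] rot [-156.5  -44.3  -29.7] q [ 49. -17. -49. 131. -46.  15. -74.]
shift old axes [-0.0015  0.0012 -0.0001] | turn [ 19.3 -15.3  10.7] | shift new axes [-0.0013  0.0014 -0.0001]
```

To row units: 4 degrees is 0.0444.

>>> drive_effector --moves '[[[0,0,0,0.0333,-0.0256,0.0178],[0,0,0,0.0444,-0.0333,0.0244],[0,0,0,0.0389,-0.0333,0.0233],[0,0,0,0.0278,-0.0222,0.0178],[0,0,0,0,0,0]]]'

```text
time_s: 38.42
tool_pos: [0.5776, 0.0064, 0.2361]
tcp_rot: [-142.6, -31.6, -31.3]
wrist_force: [-0.6, 0.3, -5.9]
finger_gap: 0.153
grip_force: 55.1
```

```bash
python3 cnt.py
```

Run:
```python
from h import *
print(proj("side",[[.428,-.087,.015],[.449,0,.015],[.425,-.044,.015]]))
```

```bash
python3 to.py 0.576 0.007 0.26 -20
```

```text
top [261.7 221.8] 60 [ 4.9 12.1] [ 0.449 -0.001  0.015]
top [275.8 229.7] 68 [12.2  5.5] [ 0.424 -0.043  0.015]
side [218.8 223. ] 166 [11.4 21.8] [ 0.435 -0.024  0.015]
[[215.71146713 234.37593585]
 [223.51739587 218.87134791]
 [215.30917982 226.60991371]]
t 38.5 pos [0.5772 0.0077 0.2361] rot [-142.7  -31.7  -31.2] q [ 40.  -8. -29. 126. -60.  33. -57.]
shift old axes [ 0.0119 -0.0116 -0.0172] | turn [-33.1 -33.9  -0.2] | shift new axes [-0.0009  0.0011 -0.0239]
```

The (290,228) blob is a third housing, which the arm hides from the top in this pose. In the side view it projects to row 234, just behind the near wall. So all three appear to be out; I'll level the organiser and check.

To row units: -0.005 m is -0.08, -0.004 m is -0.064, -3.5 degrees is -0.0389.

>>> drive_effector --moves '[[[0,0,-0.064,-0.0167,-0.0167,0],[0,0,-0.08,-0.0278,-0.0278,0],[0,0,-0.08,-0.0389,-0.0389,0],[0,0,-0.08,-0.0389,-0.0389,0],[0,0,-0.08,-0.0389,-0.0389,0],[0,0,0,-0.0389,-0.0389,0],[0,0,0,-0.0389,-0.0389,0],[0,0,0,-0.0389,-0.0389,0],[0,0,0,-0.0389,-0.0389,0],[0,0,0,-0.0289,-0.0333,-0.0022],[0,0,0,-0.0167,-0.0211,0],[0,0,0,0,0,0],[0,0,0,0,0,0]]]'

```text
time_s: 40.15
tool_pos: [0.5632, 0.0018, 0.2548]
tcp_rot: [-179.2, -0.5, -20.1]
wrist_force: [-1.0, -0.5, -6.3]
finger_gap: 0.154
grip_force: 55.0
```

```bash
python3 to.py 0.4859 -0.3425 0.25 -20
```

```text
t 40.1 pos [0.5632 0.0018 0.2548] rot [-179.2   -0.5  -20.1] q [  33.   15.  -44.   91.   10.   78. -122.]
shift old axes [0.0459 0.3499 0.0006] | turn [-0.8 -0.5 -0.1] | shift new axes [0.0451 0.35   0.0048]
```

To row units: 0.035 m is 0.56, 0.03 m is 0.48, -0.8 degrees is -0.0089.

>>> drive_effector --moves '[[[0,0.16,0,-0.0089,-0.0056,0],[0.032,0.32,0,0,0,0],[0.048,0.48,0,0,0,0],[0.08,0.56,0,0,0,0],[0.08,0.56,0,0,0,0],[0.08,0.56,0,0,0,0],[0.08,0.56,0,0,0,0],[0.08,0.56,0,0,0,0],[0.08,0.56,0,0,0,0],[0.08,0.48,0,0,0,0],[0.048,0.4,0,0,0,0],[0.032,0.24,0,0,0,0],[0,0.16,0,0,0,0],[0,0,0,0,0,0],[0,0,0,0,0,0]]]'

```text
time_s: 42.02
tool_pos: [0.4852, -0.3415, 0.255]
tcp_rot: [179.9, 0.1, -20.1]
wrist_force: [-0.7, 1.2, -5.2]
finger_gap: 0.154
grip_force: 55.0
```

```bash
python3 look.py l4; python3 cnt.py; python3 to.py 0.4859 -0.3425 0.25 73.6
```

```text
top [261.7 221.8] 60 [ 4.9 12.1] [ 0.449 -0.001  0.015]
top [276.4 229.2] 87 [12.3  6.9] [ 0.426 -0.045  0.015]
top [290.3 228.4] 87 [12.   7.1] [ 0.428 -0.087  0.015]
t 42.2 pos [ 0.4851 -0.342   0.2551] rot [ 1.799e+02  1.000e-01 -2.010e+01] q [ 57.  17. -32.  86.   9.  80. -86.]
shift old axes [0.0009 0.0002 0.0051] | turn [ -0.    0.2 -93.7] | shift new axes [-0.0003  0.0009  0.0051]
```

View pics/l4.png

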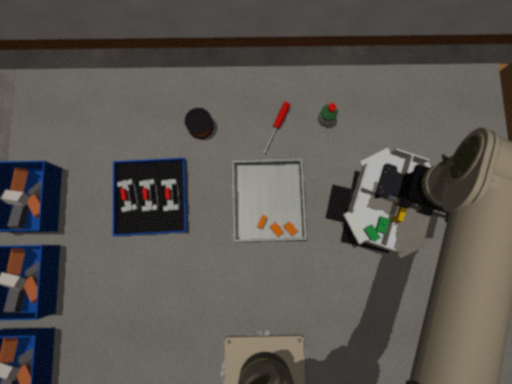

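All three oranges are in the kit tray at (262,222), (276,229) and (290,228). The cassettes still stand and the organiser is over its mat. I'll turn it back and set it down.

To row units: -8 degrees is -0.0889.

>>> drive_effector --moves '[[[0,0,0,0,0.0022,-0.0333],[0,0,0,0,0,-0.0667],[0,0,0,0,0,-0.0889],[0,0,0,0,0,-0.0889],[0,0,0,0,0,-0.0889],[0,0,0,0,0,-0.0889],[0,0,0,0,0,-0.0889],[0,0,0,0,0,-0.0889],[0,0,0,0,0,-0.0889],[0,0,0,0,0,-0.0889],[0,0,0,0,0,-0.0889],[0,0,0,0,0,-0.0744],[0,0,0,0,0,-0.0444],[0,0,0,0,0,-0.0222],[0,0,0,0,0,0]]]'

```text
time_s: 44.1
tool_pos: [0.4848, -0.3425, 0.255]
tcp_rot: [179.9, 0.1, 73.5]
wrist_force: [-0.1, 0.6, -6.1]
finger_gap: 0.154
grip_force: 55.0
```

```bash
python3 to.py 0.4859 -0.3425 0.079 73.6
```

```text
t 44.1 pos [ 0.4848 -0.3425  0.255 ] rot [1.799e+02 1.000e-01 7.350e+01] q [ 67.  20. -45.  85.  15.  80.   4.]
shift old axes [0.0007 0.0008 0.176 ] | turn [ 0.1  0.1 -0.1] | shift new axes [0.0004 0.001  0.176 ]
```

To row units: 0.03 m is 0.48, 0.02 m is 0.32.

>>> drive_effector --moves '[[[0.008,0.016,0.24,0,0,0],[0,0,0.48,0,0,0],[0,0,0.48,0,0,0],[0,0,0.48,0,0,0],[0,0,0.48,0,0,0],[0,0,0.32,0,0,0],[0,0,0.16,0,0,0],[0,0,0.08,0,0,0],[0,0,0.048,0,0,0],[0,0,0.032,0,0,0],[0,0,0,0,0,0]]]'

```text
time_s: 45.48
tool_pos: [0.4862, -0.3429, 0.0803]
tcp_rot: [179.9, 0.1, 73.6]
wrist_force: [0.2, -0.7, -5.0]
finger_gap: 0.159
grip_force: 55.0
```

```bash
python3 to.py 0.4859 -0.3425 0.0777 73.6
```

```text
t 45.5 pos [ 0.4862 -0.3429  0.0803] rot [1.799e+02 1.000e-01 7.360e+01] q [ 64.  29. -42.  97.  22.  63.  -1.]
shift old axes [ 0.0003 -0.0004  0.0026] | turn [ 0.1  0.1 -0. ] | shift new axes [ 0.0003 -0.0004  0.0026]
```

Still carried (-5 N), so lower 2.5 mm more, release, rise and move aside.

To row units: 0.0015 m is 0.024, 0.001 m is 0.016.

>>> drive_effector --moves '[[[0,0,0.024,0,0,0],[0,0,0.016,0,0,0],[0,0,0,0,0,0],[0,0,0,0,0,0]]]'

```text
time_s: 45.98
tool_pos: [0.4861, -0.3429, 0.0777]
tcp_rot: [179.9, 0.1, 73.6]
wrist_force: [-2.1, 0.3, -1.3]
finger_gap: 0.156
grip_force: 55.0
```

>>> drive_effector --moves '[[[0,0,0,0,0,0],[0,0,0,0,0,0],[0,0,0,0,0,0],[0,0,0,0,0,0],[0,0,-0.16,0,0,0],[0,0,-0.48,0,0,0],[0,0,-0.48,0,0,0],[0,0,-0.48,0,0,0],[0,0,-0.48,0,0,0],[-0.32,0.16,-0.32,0,0,0],[-0.64,0.32,-0.16,0,0,0],[-0.64,0.48,0,0,0,0],[-0.64,0.48,0,0,0,0],[-0.64,0.48,0,0,0,0],[-0.64,0.48,0,0,0,0],[-0.48,0.32,0,0,0,0],[-0.16,0,0,0,0,0],[0,0,0,0,0,0],[0,0,0,0,0,0]]]' --jaw 0.5

```text
time_s: 48.35
tool_pos: [0.5755, -0.6394, 0.239]
tcp_rot: [179.9, 0.1, 73.6]
wrist_force: [-0.3, -0.0, 0.2]
finger_gap: 0.499
grip_force: 0.0
```

```bash
python3 look.py l5; python3 cnt.py
```

Run:
```python
from h import *
I=cv2.imread("pics/l5.png"); S=cv2.imread("pics/l5s.png")
for n,J in(("before",cv2.imread("pics/top0.png")),("after",I)):
    k=max(blobs(mask(J[:,:,::-1].copy(),(28,45),(130,100)),20),key=lambda k:k[1])
    w=onplane("top",np.argwhere(k[2])[:,::-1],.095)[:,:2]; v=np.linalg.svd(w-w.mean(0),full_matrices=0)[2][0]
    print(n,w.mean(0).round(4),"yaw",np.degrees(np.arctan(v[1]/v[0])).round(1))
cv2.imwrite("pics/c5.png",cv2.resize(np.vstack([I[150:255,100:440],S[150:340,20:360]]),None,fx=2,fy=2,interpolation=cv2.INTER_CUBIC))
```

```text
[144.4 193.5] 59 [247.2 163.2] 171 [0.5343 0.3477 0.051 ] err 0.6
[166.9 193.3] 54 [247.2 163.2] 171 [0.5314 0.2734 0.0836] err 0.1
top [261.7 221.8] 60 [ 4.9 12.1] [ 0.449 -0.001  0.015]
top [276.3 229.2] 88 [12.   7.1] [ 0.426 -0.045  0.015]
top [290.3 228.4] 87 [12.   7.1] [ 0.428 -0.087  0.015]
side [218.8 223.2] 161 [11.4 22.4] [ 0.435 -0.025  0.015]
before [ 0.4857 -0.3394] yaw 73.6
after [ 0.4865 -0.3406] yaw 73.6
```

View pics/c5.png

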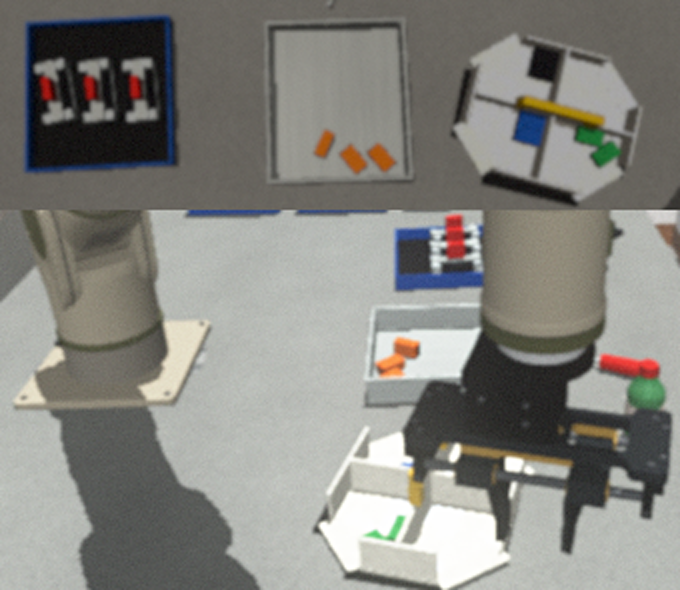

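The top view shows three cassettes upright in the tool tray and three oranges in the kit tray. The organiser is back on its mat, within 2 mm and 0.1° of where it started, with its orange compartment empty. The black pair at (545,62), blue pair at (530,128) and greens at (600,145) are each in their own compartments.

```bash
python3 -c "
from workcell import robot, imaging, observe
print(robot.finish_job())"
```

```text
the job is handed in; nothing more can be done
None
```

The job is handed in, with no verdict printed: all three cassettes stand in the tool tray, all three orange housings are in the kit tray, the organiser is back on its mat with the other colours in their own compartments, and the spool, screwdriver and bottle were left alone.

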